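Register the brass sample bar in the measuring jig

TASK

Square the brass sample bar up in the corner of the blue measuring jig: push its long side against the long steel stop first, then slide it along that stop until its end meets the short stop. Push it along the plate without lifting it off, leave it lying flat against both stops and let go; do not disturb the aluminium bar or the flask.

Things in the scene. Friction and masses are not known exactly. Their poses are not given: they have to be found in the camera images.
- brass_bar: Yellow brass block 90 mm long (its y axis), 36 mm wide (x), 25 mm high (z), about 0.65 kg, two thin dark lines round it near the ends. Origin: centre of its underside. Lies loose and flat on the blue plate, within 15 deg of parallel to the long stop; either end may meet the short stop. Sliding friction some 2 to 8 N.
- stops: Bright steel L, strips 14 mm thick, 10 mm tall, on a fixed blue plate (270 x 360 mm, top 10 mm above the bench, yaw up to 17 deg). Origin: inner corner, at the plate's top. Long stop (far from robot, dark scale marks): inner face x = 0, runs 306 mm along -y. Short stop: inner face y = 0, runs 120 mm along -x. Bar fully home: its origin at x = -18, y = -45 mm, long axis along y.
- alu_bar: Silver-grey aluminium sample bar, the same shape and size as the brass one (90 x 36 x 25 mm, long along y, origin at the centre of its underside), lying loose on the same plate; the two bars swap places from run to run. To be left alone.
- flask: Loose conical glass flask with blue contents, 80 mm across the foot and 125 mm tall, upright on the bench beside the jig, beyond the short stop. Origin: centre of its underside. To be left alone.
Not all that is in view belongs to the job. Of the things that look like the brass_bar, the largest one is meant.

How it is judged:
By the outcome, as a careful person would: the job done as asked, in the order asked, and still so for the second after the job is handed in, with the robot touching nothing.
It also fails if it takes over 48 s, if anything falls off the work surface, if the arm or the gripper's body presses on something with over 40 N, if the wrist force passes 120 N, or if a joint passes its speed limit or range.

ROBOT

A 6-joint arm with a two-finger parallel gripper is mounted at the origin on the work surface. World frame = base frame: x ahead of the robot, y to its left, z up, the work surface at z = 0. Lengths are in m, angles in rad, forces in N, time in s.
With the tool pointing down it reaches from about 0.375 to 0.9 m from the base axis. Payload 3.1 kg.
Tool frame: the origin (TCP) lies midway between the tips of the shut fingers; the grasp point (between the pads) lies 19 mm behind it; z points along the fingers, x is the direction in which the jaws open and shut, and the axes are right-handed (so a half turn about z gives the same grasp; the last joint's range is limited). The gripper opens to 85 mm and grips with 20 to 120 N. Pads are 22 mm wide; open, the fingers measure 114 mm over their backs; the gripper's body (76 mm by 85 mm) begins 54 mm behind the grasp point. The pads swing forward as they close: fully open they stand 13 mm farther back than shut.
Start: joints at [1.089, 0.527, 1.433, -0, 1.181, -0.178], TCP at [0.187, 0.596, 0.231] pointing down, gripper open.
Joint ranges: [-3.08, 3.08], [-0.75, 2.2], [0.22, 2.44], [-1.43, 4.57], [0, 2.65], [-2.85, 2.85]. Speed limits (rad/s): [2.79, 2.79, 3.14, 3.14, 3.14, 3.14].

INTERFACE

Orientations are given as a unit quaternion [x, y, z, w].
In Python, from station import * gives the robot as it stands.
- The arm moves only by the tool servo_tool, never from a script. Its argument "targets" is a list of rows, each a list of 6 numbers: the shift along the tool's x, y, z in mm, then the turn, a rotation vector about the tool's x, y, z in degrees. A call has 1 to 10 rows; each row is the pose to reach, as a shift and turn from the pose commanded when the call began, along the tool's axes at that moment; what a row does not reach only later rows make up. A row lasts 1/8 s, in which the tool goes at most 62.5 mm and 10.7 degrees, less where a joint would pass 70% of its speed; a pose out of reach is approached as far as the arm can. A call with a gripper value outside its range is refused whole. "gripper" is the finger opening in mm, from 0 to 85.4, set as the call begins (left out, the last holds). The fingers move at their own pace and stop on an object; "newtons" is the grip in N (left out, the last holds). Time passes only in rows, so rows that repeat a pose let the fingers close. It gives the time, the measured TCP pose, the force and the opening at its end, in the units of the state.
- sense(): the state, without advancing time (a new reading comes with each control period).
- snapshot(name): name is "side" or "top"; returns a dict with "color" (400x640x3 uint8, red, green, blue), "vfov" (degrees; the focal length in pixels is half the picture's height over the tangent of half this angle, whatever the lens; pixels are square), "cx", "cy" (the principal point, pixels), "R" (3x3) and "t" (3): a world point X has camera coordinates R X + t. Camera axes: x right, y down, z forward; pixel columns grow to the right and rows downward; lengths in m; the calibration is good to about 2 mm. A picture is of the moment at which its call begins. There is no depth.
- sign_off(): hands the job in, once; it reports no verdict.
The state is a dict: "t": time; "q": joint angles; "qd": joint speeds; "tau": joint torques, N m; "tcp_pos": TCP position; "tool_rot": TCP orientation; "force": force on the tool from outside, world axes, zero at the start; "ft_torque": the same for the moment, N m; "finger_gap": opening from 0.0 (shut) to 1.0 (fully open).
Only numpy, scipy, OpenCV 4.12 (cv2) and the standard library are available. Lean on these libraries where they do the work, as an engineer would, in place of code of your own. Each camera call takes 0.05 s, during which the arm holds its last target. There are 200 camera calls.

## Working session

There is one attempt and no reset: what is moved stays moved. The work goes in short steps, Python scripts to look and compute and a tool call to move; the robot and the scene stay as the last step left them, time stands still between calls to the robot, and variables do not carry over. Pictures are saved under pics/ and viewed, about 8 in all and at most 12, crops included, and the job is handed in when it is done.

Besides the shell and the picture viewer there is one more tool, called after ">>>" by a JSON object that holds its "fn" and its "kwargs". servo_tool: Moves the arm, as the interface text tells. Its arguments: {"type":"object","properties":{"targets":{"type":"array","items":{"type":"array","items":{"type":"number"}}},"gripper":{"type":"number"},"newtons":{"type":"number"}},"required":["targets"]}

```bash
mkdir -p pics; python3 - <<'E'
from station import *
import cv2,numpy as np,pickle
d={n:snapshot(n) for n in("top","side")}
pickle.dump(d,open('s0.pkl','wb'))
for n in d:
    s=d[n];cv2.imwrite(f'pics/{n}0.png',s['color'][:,:,::-1]);print(n,s['vfov'],s['cx'],s['cy'],np.round(s['R'],3).tolist(),s['t'])
s=sense();print(s['t'],s['tcp_pos'],s['tool_rot'],s['force'])
E
```

```text
top 55.44198167443112 318.5776061939044 198.66499243502142 [[0.008, -1.0, 0.002], [-0.996, -0.008, -0.086], [0.086, -0.002, -0.996]] [-0.00181512  0.57845555  0.87867507]
side 42.65004128551801 313.1633493869822 202.61138444312263 [[0.856, -0.518, -0.014], [-0.401, -0.645, -0.651], [0.328, 0.563, -0.759]] [-0.49170499  0.26260835  0.97040831]
0.1 [0.18661592 0.59579432 0.2304285 ] [ 8.05957366e-01  5.91972746e-01 -8.93329721e-04  4.39688700e-04] [ 0.40364588 -0.47032744 -0.04425603]
```

View pics/top0.png

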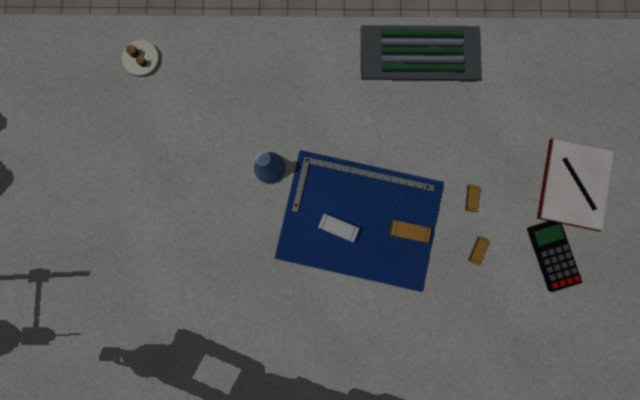

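View pics/side0.png

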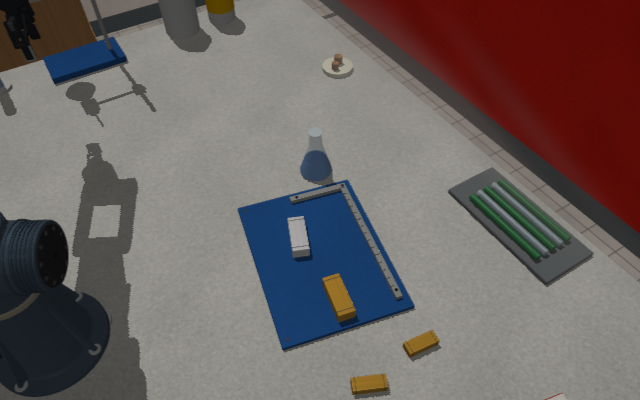

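```bash
cat > h.py <<'E'
import cv2,numpy as np
from scipy.optimize import minimize
def K(s):
    f=200/np.tan(np.radians(s['vfov']/2)); return f
def proj(s,X):
    c=np.atleast_2d(X)@s['R'].T+s['t']; return c[:,:2]/c[:,2:]*K(s)+[s['cx'],s['cy']]
def ray(s,uv,z):
    uv=np.atleast_2d(uv).astype(float)
    d=np.c_[(uv-[s['cx'],s['cy']])/K(s),np.ones(len(uv))]@s['R']
    o=-s['R'].T@s['t']; return o+d*((z-o[2])/d[:,2])[:,None]
def box(p,lx,ly,z0,z1):
    c,n=np.cos(p[2]),np.sin(p[2]); P=np.array([[a*lx/2,b*ly/2] for a in(-1,1) for b in(-1,1)])@np.array([[c,n],[-n,c]])+p[:2]
    return np.vstack([np.c_[P,np.full(4,z)] for z in(z0,z1)])
def brass(s):
    h=cv2.cvtColor(s['color'],cv2.COLOR_RGB2HSV); return cv2.inRange(h,(10,120,60),(32,255,255))
def blobs(m,amin=60):
    n,l,st,c=cv2.connectedComponentsWithStats(m); return [(st[i,4],c[i].round(1),l==i) for i in range(1,n) if st[i,4]>amin]
def fit(views,p0,lx,ly,z0,z1):
    U=4
    M=[(s,cv2.resize((m*255).astype('uint8'),None,fx=U,fy=U,interpolation=cv2.INTER_LINEAR)>127) for s,m in views]
    def cost(p):
        e=0
        for s,m in M:
            r=np.zeros(m.shape,'uint8'); h=cv2.convexHull(((proj(s,box(p,lx,ly,z0,z1))+.5)*U*16-8).round().astype(np.int32))
            cv2.fillConvexPoly(r,h,1,shift=4); r=r>0; e+=1-(r&m).sum()/(r|m).sum()
        return e/len(M)
    p0=np.array(p0); best=min((minimize(cost,p0+[0,0,a],method='Nelder-Mead',options=dict(initial_simplex=p0+[0,0,a]+np.array([[0,0,0],[.01,0,0],[0,.01,0],[0,0,.1]]))) for a in(-.1,0,.1)),key=lambda r:r.fun)
    return best.x,best.fun
E
python3 - <<'E'
import pickle; from h import *
d=pickle.load(open('s0.pkl','rb'));t,s=d['top'],d['side']
for n in d: print(n,[(a,c) for a,c,_ in blobs(brass(d[n]))])
def pick(s,u): return min(blobs(brass(s)),key=lambda b:np.hypot(*(b[1]-u)))[2]
mt,ms=pick(t,(411,232)),pick(s,(339,297))
p0=ray(t,(411,232),.03)[0]; th=np.arctan2(-(2),0)*0
for v in([(t,mt)],[(s,ms)],[(t,mt),(s,ms)]): x,f=fit(v,[p0[0],p0[1],-0.15],.036,.09,.01,.035);print(x.round(4),round(f,3))
for v in([(t,mt)],): 
  x,f=fit(v,[p0[0],p0[1],0.15-.3*0],.036,.09,.01,.035);print(x.round(4),f)
# plate
def blue(s):
    h=cv2.cvtColor(s['color'],cv2.COLOR_RGB2HSV);m=cv2.inRange(h,(105,170,40),(125,255,255));m=cv2.morphologyEx(m,cv2.MORPH_OPEN,np.ones((3,3)))
    b=max(blobs(m),key=lambda b:b[0]);r=np.zeros(m.shape,'uint8');cv2.fillConvexPoly(r,cv2.convexHull(np.argwhere(b[2])[:,::-1].astype(np.int32)),1);return r>0
pc=ray(t,(360,221),.01)[0]
for v in([(t,blue(t))],[(s,blue(s))]):
  x,f=fit(v,[pc[0],pc[1],-.15],.27,.36,0,.01);print('plate',x.round(4),round(f,3))
a=cv2.resize(t['color'][140:300,250:500],None,fx=3.1,fy=3.1,interpolation=cv2.INTER_CUBIC)[:,:,::-1]
cv2.imwrite('pics/c1.png',a)
b=cv2.resize(s['color'][120:360,230:440],None,fx=2.5,fy=2.5,interpolation=cv2.INTER_CUBIC)[:,:,::-1]
cv2.imwrite('pics/c2.png',b)
E
```

```text
top [(np.int32(276), array([472.6, 197.7])), (np.int32(579), array([410.2, 231. ])), (np.int32(280), array([479.3, 250.4]))]
side [(np.int32(2712), array([60.1, 26.4])), (np.int32(348), array([219.3,   5.9])), (np.int32(735), array([ 8.5, 49.9])), (np.int32(897), array([338.6, 297.1])), (np.int32(531), array([420.5, 343.2])), (np.int32(609), array([368.8, 383.7]))]
[ 0.5038 -0.2129 -0.1829] 0.111
[ 0.5034 -0.213  -0.2396] 0.093
[ 0.5044 -0.2123 -0.224 ] 0.106
[ 0.5036 -0.2147 -0.1864] 0.11135643659402894
plate [ 0.5312 -0.0965 -0.2117] 0.026
plate [ 0.5308 -0.0956 -0.2156] 0.019
```

View pics/c1.png

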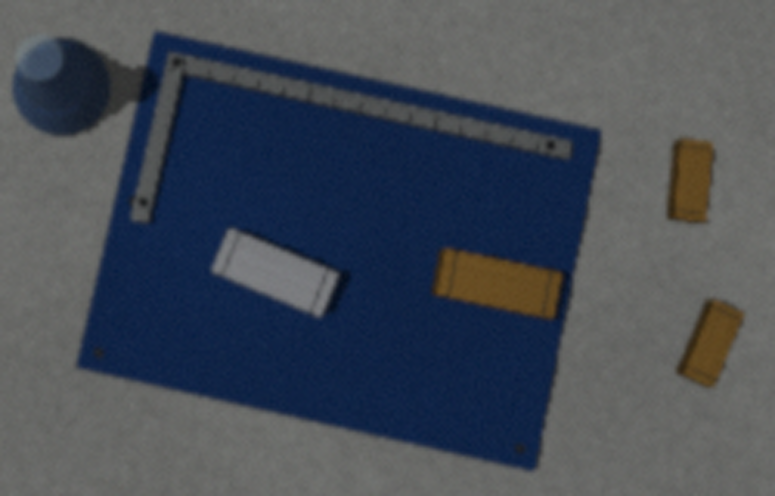

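View pics/c2.png

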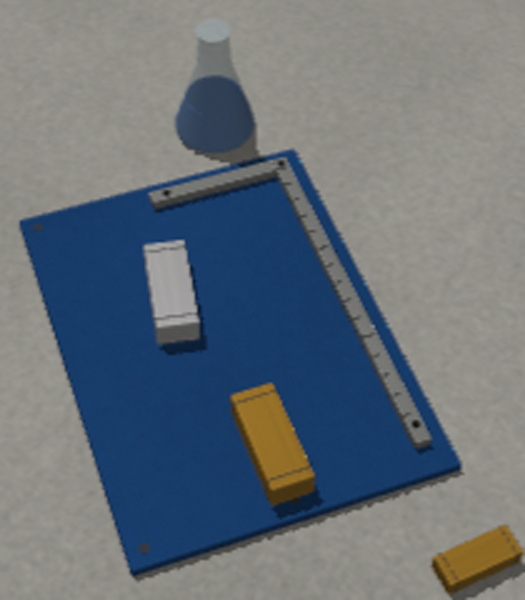

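```bash
python3 - <<'E'
import pickle; from h import *
d=pickle.load(open('s0.pkl','rb'));t,s=d['top'],d['side']
th=-.2136; c=np.array([.531,-.096]); R=np.array([[np.cos(th),-np.sin(th)],[np.sin(th),np.cos(th)]])
for v in(t,s):
    sat=cv2.GaussianBlur(cv2.cvtColor(v['color'],cv2.COLOR_RGB2HSV)[:,:,1],(0,0),.5).astype(np.float32)
    def samp(px,py):
        P=np.c_[np.c_[px.ravel(),py.ravel()]@R.T+c,np.full(px.size,.02)]; u=proj(v,P).astype(np.float32)
        return cv2.remap(sat,u[:,:1].copy(),u[:,1:].copy(),cv2.INTER_LINEAR).reshape(px.shape)
    X=np.arange(.07,.14,.001)
    for y0,y1 in((-.15,-.05),(-.05,.05),(.05,.13)):
        px,py=np.meshgrid(X,np.arange(y0,y1,.002),indexing='ij');pr=samp(px,py).mean(1);lo,hi=pr.min(),pr.max();m=(pr<(lo+hi)/2);print('long',y0,X[m].min(),X[m].max())
    Y=np.arange(.12,.175,.001)
    px,py=np.meshgrid(Y,np.arange(.02,.09,.002),indexing='ij');pr=samp(py,px).mean(1);m=pr<(pr.min()+pr.max())/2;print('short',Y[m].min(),Y[m].max(),pr.round()[::4])
    def mk(s,lo,hi,u):
        m=cv2.morphologyEx(cv2.inRange(cv2.cvtColor(s['color'],cv2.COLOR_RGB2HSV),lo,hi),cv2.MORPH_CLOSE,np.ones((7,7)))
        return min(blobs(m),key=lambda b:np.hypot(*(b[1]-u)))
    B=mk(v,(8,90,30),(35,255,255),(411,232) if v is t else (339,297));A=mk(v,(0,0,60),(180,110,255),(339,228) if v is t else (299,237))
    for n,b,p0 in(('brass',B,[.504,-.213,-.2]),('alu',A,[.51,-.045,-.35])):
        x,f=fit([(v,b[2])],p0,.036,.09,.01,.035);print(n,b[0],x.round(4),round(f,3),'plate',((x[:2]-c)@R).round(4))
E
```

```text
long -0.15 0.10400000000000004 0.13900000000000007
long -0.05 0.10400000000000004 0.13900000000000007
long 0.05 0.10400000000000004 0.13900000000000007
short 0.14800000000000002 0.16400000000000003 [198. 199. 200. 200. 199. 200. 194. 102.  14.   8.  16.  96. 190. 198.]
brass 604 [ 0.5037 -0.2137 -0.2015] 0.074 plate [-0.0018 -0.1208]
alu 656 [ 0.5108 -0.0434 -0.3806] 0.063 plate [-0.0309  0.0471]
long -0.15 0.10200000000000004 0.13900000000000007
long -0.05 0.10200000000000004 0.13900000000000007
long 0.05 0.10200000000000004 0.13900000000000007
short 0.14200000000000002 0.17400000000000004 [197. 197. 197. 198. 196. 147.  28.   7.   7.   6.  16. 122. 127.  27.]
brass 926 [ 0.5039 -0.2126 -0.2205] 0.067 plate [-0.0018 -0.1197]
alu 726 [ 0.5108 -0.0432 -0.3853] 0.035 plate [-0.0309  0.0473]
```

The largest brass block is the one on the plate, top px (410,231). It measures 90×36 mm when fitted. The other two, at (473,198) and (479,250), are small decoys on the bench. The silver bar is at (339,228) and the flask at about (270,167). The jig corner is at world ≈ (0.664, 0.028), yaw −12.2°, and the bar lies at jig (−106, −270) mm, almost parallel to the long stop.

I'll start moving now, going around at a safe height.

>>> {"fn": "servo_tool", "kwargs": {"targets": [[-250,355,0,0,0,-5.2],[-250,355,0,0,0,-5.2],[-250,355,0,0,0,-5.2],[-250,355,0,0,0,-5.2],[-250,355,0,0,0,-5.2],[-250,355,0,0,0,-5.2],[-250,355,0,0,0,-5.2],[-250,355,0,0,0,-5.2]], "gripper": 50}}

```text
t: 1.1
tcp_pos: [0.4537, 0.2485, 0.2311]
tool_rot: [0.78, 0.625, 0.0, 0.001]
force: [-1.0, -0.1, 0.6]
finger_gap: 0.583
```

```bash
cat >> h.py <<'E'
TH=-.2136
JR=np.array([[np.cos(TH),-np.sin(TH)],[np.sin(TH),np.cos(TH)]]); JO=np.array([.531,-.096])+JR@[.104,.149]
def where(st):
    from scipy.spatial.transform import Rotation as Ro
    R=Ro.from_quat(st['tool_rot']).as_matrix(); p=np.array(st['tcp_pos'])
    print('t',round(st['t'],2),'jig mm',((p[:2]-JO)@JR*1000).round(1),'z',round(p[2]*1000,1),'tool x vs jig y deg',round(np.degrees(np.arctan2(R[1,0],R[0,0])-TH)-90,2),'tilt',R[:,2].round(3),'F jig',(np.array(st['force'])[:2]@JR).round(1),round(st['force'][2],1),'gap',round(st['finger_gap'],2))
E
python3 -c "
from station import *;from h import *;where(sense())"
```

```text
t 1.1 jig mm [-252.6  171.3] z 231.1 tool x vs jig y deg -0.35 tilt [ 0.001 -0.    -1.   ] F jig [-0.9 -0.3] 0.6 gap 0.58
```

>>> {"fn": "servo_tool", "kwargs": {"targets": [[-441,102,130,0,0,-0.35],[-441,102,130,0,0,-0.35],[-441,102,130,0,0,-0.35],[-441,102,130,0,0,-0.35],[-441,102,130,0,0,-0.35],[-441,102,130,0,0,-0.35],[-441,102,130,0,0,-0.35],[-441,102,130,0,0,-0.35],[-441,102,130,0,0,-0.35],[-441,102,130,0,0,-0.35]]}}

```text
t: 2.35
tcp_pos: [0.4568, -0.1992, 0.1012]
tool_rot: [0.776, 0.631, -0.0, -0.001]
force: [0.3, -0.1, -0.3]
finger_gap: 0.59
```

```bash
python3 -c "
from station import *;from h import *;where(sense())
for n in ('side','top'):
  s=snapshot(n);c=s['color'][120:360,230:440] if n=='side' else s['color'][130:330,250:510]
  cv2.imwrite('pics/%s1.png'%n,cv2.resize(c,None,fx=2.5,fy=2.5,interpolation=cv2.INTER_CUBIC)[:,:,::-1])"
```

```text
t 2.35 jig mm [-154.6 -265.6] z 101.2 tool x vs jig y deg 0.43 tilt [-0.001  0.002 -1.   ] F jig [0.3 0. ] -0.3 gap 0.59
```

View pics/side1.png

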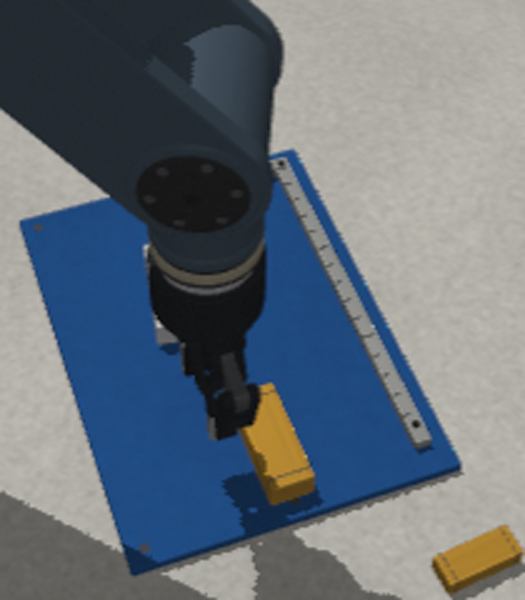

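The side view shows the open fingers just on the robot side of the brass bar, around crop px (235,405), with the bar clear of them. I'll descend there.

>>> {"fn": "servo_tool", "kwargs": {"targets": [[0,-2,50,0,0,0],[0,-2,70,0,0,0],[0,-2,80,0,0,0],[0,-2,87,0,0,0],[0,-2,87,0,0,0]]}}

```text
t: 3.08
tcp_pos: [0.4557, -0.2004, 0.0146]
tool_rot: [0.776, 0.631, 0.0, 0.0]
force: [0.1, -0.6, -0.0]
finger_gap: 0.583
```

```bash
python3 -c "
from station import *;from h import *;where(sense())"
```

```text
t 3.08 jig mm [-155.5 -267. ] z 14.6 tool x vs jig y deg 0.41 tilt [ 0. -0. -1.] F jig [ 0.3 -0.6] -0.0 gap 0.58
```

>>> {"fn": "servo_tool", "kwargs": {"targets": [[-3,12,0,0,0,0.4],[-3,18,0,0,0,0.4],[-3,24,0,0,0,0.4],[-3,32,0,0,0,0.4],[-3,40,0,0,0,0.4],[-3,48,0,0,0,0.4],[-3,56,0,0,0,0.4],[-3,63,0,0,0,0.4],[-3,70,0,0,0,0.4],[-3,75,0,0,0,0.4]]}}

```text
t: 4.32
tcp_pos: [0.5287, -0.219, 0.0142]
tool_rot: [0.779, 0.628, 0.0, 0.0]
force: [-3.1, 0.5, 1.7]
finger_gap: 0.582
```

```bash
python3 -c "
from station import *;from h import *;where(sense())
s=snapshot('top')
cv2.imwrite('pics/top2.png',cv2.resize(s['color'][130:330,250:510],None,fx=2.5,fy=2.5,interpolation=cv2.INTER_CUBIC)[:,:,::-1])"
```

```text
t 4.33 jig mm [ -80.2 -269.7] z 14.2 tool x vs jig y deg -0.02 tilt [ 0. -0. -1.] F jig [-3.1 -0.1] 1.7 gap 0.58
```

View pics/top2.png

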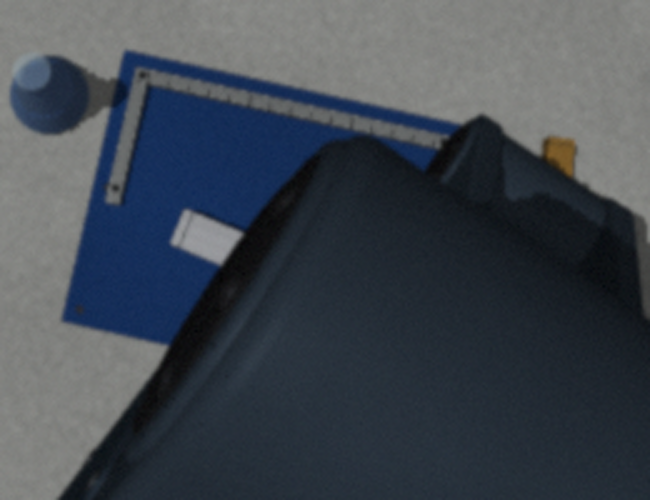

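The arm hides the bar from the top camera, but the 3 N force shows the push is on. I'll continue and creep near the stop.

>>> {"fn": "servo_tool", "kwargs": {"targets": [[0,7,0,0,0,0],[0,14,0,0,0,0],[0,20,0,0,0,0],[0,25,0,0,0,0],[0,28,0,0,0,0],[0,30,0,0,0,0]]}}

```text
t: 5.12
tcp_pos: [0.5576, -0.2253, 0.0142]
tool_rot: [0.779, 0.628, -0.0, -0.0]
force: [-2.9, 0.2, -0.6]
finger_gap: 0.584
```

>>> {"fn": "servo_tool", "kwargs": {"targets": [[0,1,0,0,0,0],[0,2,0,0,0,0]]}}

```text
t: 5.38
tcp_pos: [0.5593, -0.2256, 0.0142]
tool_rot: [0.779, 0.628, -0.0, -0.0]
force: [-3.6, 1.5, -2.0]
finger_gap: 0.583
```

>>> {"fn": "servo_tool", "kwargs": {"targets": [[0,1,0,0,0,0],[0,2,0,0,0,0]]}}

```text
t: 5.62
tcp_pos: [0.5614, -0.2261, 0.0143]
tool_rot: [0.779, 0.628, 0.0, -0.0]
force: [-3.0, -0.3, -1.0]
finger_gap: 0.588
```

```bash
python3 -c "
from station import *;from h import *;where(sense())"
```

```text
t 5.62 jig mm [ -46.7 -269.7] z 14.3 tool x vs jig y deg -0.02 tilt [-0.  0. -1.] F jig [-2.8 -0.9] -1.0 gap 0.59
```

>>> {"fn": "servo_tool", "kwargs": {"targets": [[0,0.5,0,0,0,0],[0,1,0,0,0,0],[0,1.5,0,0,0,0]]}}

```text
t: 6.0
tcp_pos: [0.5619, -0.2262, 0.0143]
tool_rot: [0.779, 0.628, -0.001, -0.001]
force: [-5.2, -0.3, 1.5]
finger_gap: 0.584
```

>>> {"fn": "servo_tool", "kwargs": {"targets": [[0,0.5,0,0,0,0],[0,1,0,0,0,0]]}}

```text
t: 6.25
tcp_pos: [0.5619, -0.2262, 0.0143]
tool_rot: [0.779, 0.628, -0.001, -0.002]
force: [-8.5, 0.3, 2.3]
finger_gap: 0.587
```

```bash
python3 -c "
from station import *;from h import *;where(sense())
s=snapshot('side')
cv2.imwrite('pics/side3.png',cv2.resize(s['color'][200:360,290:450],None,fx=3.6,fy=3.6,interpolation=cv2.INTER_CUBIC)[:,:,::-1])"
```

```text
t 6.25 jig mm [ -46.2 -269.7] z 14.3 tool x vs jig y deg -0.01 tilt [-0.004  0.001 -1.   ] F jig [-8.3 -1.5] 2.3 gap 0.59
```

View pics/side3.png

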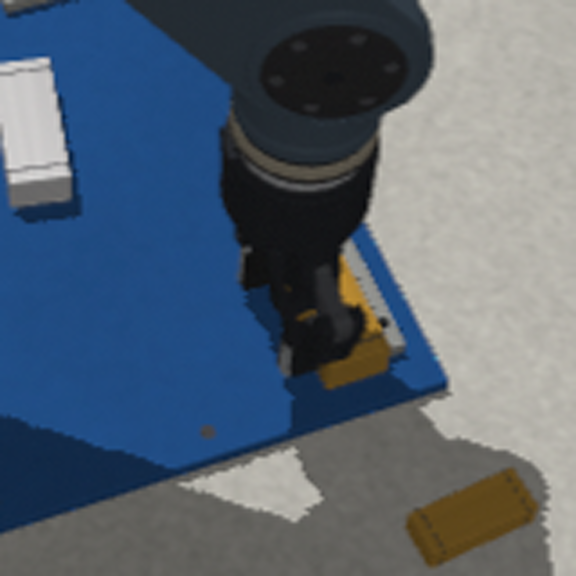

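The side view shows the brass bar alongside the long stop, with its end at crop px (355,365). The TCP has stalled at jig x = −46 and the force is rising, so it has met the stop. I'll press a little more to seat it, then back off and lift.

>>> {"fn": "servo_tool", "kwargs": {"targets": [[0,1,0,0,0,0],[0,2,0,0,0,0],[0,2,0,0,0,0]]}}

```text
t: 6.68
tcp_pos: [0.5619, -0.2261, 0.0143]
tool_rot: [0.778, 0.628, -0.002, -0.004]
force: [-10.7, 0.2, 4.5]
finger_gap: 0.589
```

>>> {"fn": "servo_tool", "kwargs": {"targets": [[0,-3,0,0,0,0],[0,-12,0,0,0,0],[0,-28,0,0,0,0],[0,-28,-40,0,0,0],[0,-28,-75,0,0,0],[0,-28,-75,0,0,0]]}}

```text
t: 7.42
tcp_pos: [0.5417, -0.223, 0.0928]
tool_rot: [0.779, 0.628, 0.002, 0.005]
force: [0.3, -0.9, 0.6]
finger_gap: 0.584
```

```bash
python3 -c "
from station import *;from h import *;s=sense();where(s);print(np.round(s['q'],2))"
```

```text
t 7.42 jig mm [ -66.6 -270.9] z 92.8 tool x vs jig y deg -0.02 tilt [ 0.009 -0.005 -1.   ] F jig [ 0.5 -0.8] 0.6 gap 0.58
[-0.58  0.66  1.65  0.    0.82 -1.94]
```

>>> {"fn": "servo_tool", "kwargs": {"targets": [[-74,47,0,0,0,90],[-74,47,0,0,0,90],[-74,47,0,0,0,90],[-74,47,0,0,0,90],[-74,47,0,0,0,90],[-74,47,0,0,0,90],[-74,47,0,0,0,90],[-74,47,0,0,0,90],[-74,47,0,0,0,90],[-74,47,0,0,0,90]], "gripper": 0}}

```text
t: 8.68
tcp_pos: [0.5688, -0.3034, 0.0885]
tool_rot: [0.994, -0.106, 0.0, -0.0]
force: [0.5, -1.0, 0.6]
finger_gap: -0.003
```

```bash
python3 -c "
from station import *;from h import *;s=sense();where(s);print(np.round(s['q'],2))
for n in ('side',):
  v=snapshot(n);m=cv2.morphologyEx(brass(v),cv2.MORPH_CLOSE,np.ones((5,5)));print([(a,c) for a,c,_ in blobs(m)])
cv2.imwrite('pics/side4.png',cv2.resize(v['color'][180:360,290:470],None,fx=3.2,fy=3.2,interpolation=cv2.INTER_CUBIC)[:,:,::-1])"
```

```text
t 8.68 jig mm [ -23.1 -343.7] z 88.5 tool x vs jig y deg -89.97 tilt [ 0. -0. -1.] F jig [ 0.7 -0.9] 0.6 gap -0.0
[-0.66  0.73  1.49  0.    0.92 -0.45]
[(np.int32(3746), array([28.7, 29.2])), (np.int32(196), array([372.2, 268.1])), (np.int32(183), array([383.2, 299.2])), (np.int32(527), array([420.4, 343.3])), (np.int32(608), array([368.7, 383.7]))]
```

View pics/side4.png

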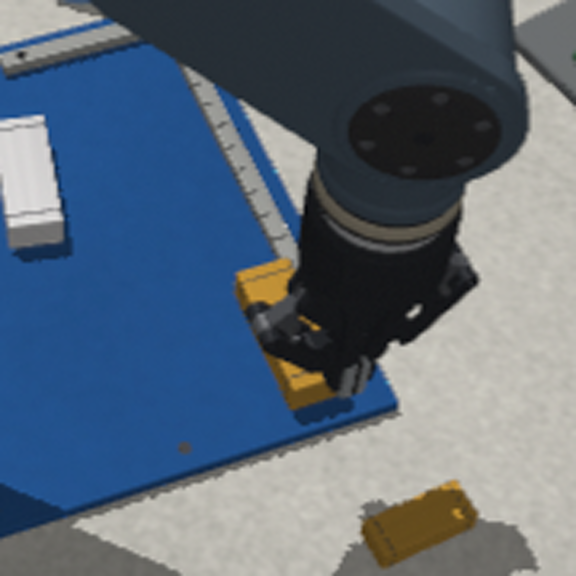

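The side view shows the bar flush along the stop. The shut fingertips, at crop px (355,375), are off its near end and the aluminium bar is untouched. I'll descend behind the end and push.

>>> {"fn": "servo_tool", "kwargs": {"targets": [[3,0,40,0,0,0],[3,0,58,0,0,0],[3,0,66,0,0,0],[3,0,66,0,0,0]]}}

```text
t: 9.22
tcp_pos: [0.5714, -0.304, 0.023]
tool_rot: [0.994, -0.107, -0.0, -0.0]
force: [-0.2, 0.1, 0.6]
finger_gap: -0.001
```

>>> {"fn": "servo_tool", "kwargs": {"targets": [[0,-8,0,0,0,0],[0,-13,0,0,0,0],[0,-18,0,0,0,0],[0,-23,0,0,0,0],[0,-28,0,0,0,0],[0,-34,0,0,0,0],[0,-40,0,0,0,0]]}}

```text
t: 10.1
tcp_pos: [0.5801, -0.2663, 0.0239]
tool_rot: [0.994, -0.107, 0.0, 0.001]
force: [-2.5, -5.1, 3.7]
finger_gap: -0.003
```

```bash
python3 -c "
from station import *;from h import *;s=sense();where(s)"
```

```text
t 10.1 jig mm [ -19.9 -305. ] z 23.9 tool x vs jig y deg -90.0 tilt [ 0.    -0.002 -1.   ] F jig [-1.4 -5.5] 3.7 gap -0.0
```

>>> {"fn": "servo_tool", "kwargs": {"targets": [[0,-8,0,0,0,0],[0,-16,0,0,0,0],[0,-24,0,0,0,0],[0,-32,0,0,0,0],[0,-40,0,0,0,0],[0,-48,0,0,0,0],[0,-56,0,0,0,0],[0,-64,0,0,0,0],[0,-72,0,0,0,0],[0,-80,0,0,0,0]]}}

```text
t: 11.35
tcp_pos: [0.5972, -0.1878, 0.0239]
tool_rot: [0.994, -0.107, 0.0, 0.001]
force: [-1.5, -3.6, 2.1]
finger_gap: 0.001
```

```bash
python3 -c "
from station import *;from h import *;s=sense();where(s)
v=snapshot('side')
cv2.imwrite('pics/side5.png',cv2.resize(v['color'][140:320,270:450],None,fx=3.2,fy=3.2,interpolation=cv2.INTER_CUBIC)[:,:,::-1])"
```

```text
t 11.35 jig mm [ -19.8 -224.7] z 23.9 tool x vs jig y deg -90.0 tilt [ 0.001 -0.002 -1.   ] F jig [-0.7 -3.8] 2.1 gap 0.0
```

View pics/side5.png

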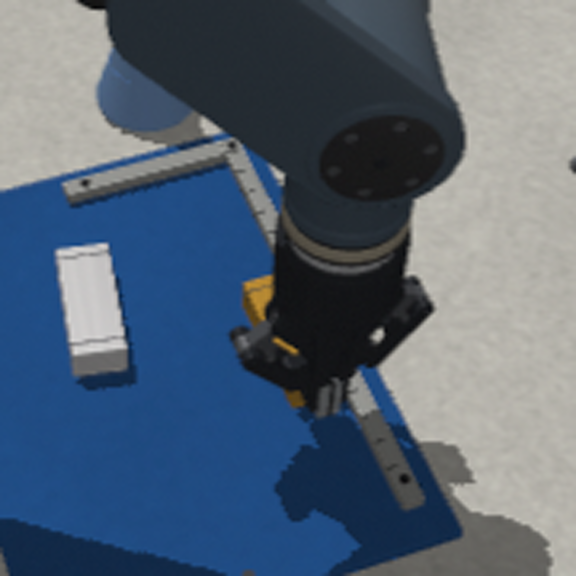

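The bar is sliding along the stop, visible at crop px (265,300), with the aluminium bar and flask clear. I'll continue.

>>> {"fn": "servo_tool", "kwargs": {"targets": [[0,-9,0,0,0,0],[0,-19,0,0,0,0],[0,-29,0,0,0,0],[0,-39,0,0,0,0],[0,-49,0,0,0,0],[0,-59,0,0,0,0],[0,-69,0,0,0,0],[0,-79,0,0,0,0],[0,-88,0,0,0,0],[0,-96,0,0,0,0]]}}

```text
t: 12.65
tcp_pos: [0.6178, -0.0935, 0.0238]
tool_rot: [0.994, -0.107, 0.0, 0.001]
force: [-1.4, -5.7, 3.7]
finger_gap: -0.0
```

>>> {"fn": "servo_tool", "kwargs": {"targets": [[0,-6,0,0,0,0],[0,-11,0,0,0,0],[0,-15,0,0,0,0],[0,-19,0,0,0,0],[0,-22,0,0,0,0],[0,-24,0,0,0,0]]}}

```text
t: 13.4
tcp_pos: [0.6228, -0.0698, 0.0236]
tool_rot: [0.994, -0.107, 0.0, 0.0]
force: [-1.6, -5.1, 4.1]
finger_gap: -0.006
```

```bash
python3 -c "
from station import *;from h import *;s=sense();where(s)"
```

```text
t 13.4 jig mm [ -19.9 -103.9] z 23.6 tool x vs jig y deg -90.02 tilt [ 0.001 -0.001 -1.   ] F jig [-0.5 -5.4] 4.1 gap -0.01
```

>>> {"fn": "servo_tool", "kwargs": {"targets": [[0,-1,0,0,0,0],[0,-2,0,0,0,0],[0,-3,0,0,0,0]]}}

```text
t: 13.78
tcp_pos: [0.6233, -0.0669, 0.0235]
tool_rot: [0.994, -0.107, 0.0, 0.0]
force: [-1.0, -5.1, 4.4]
finger_gap: 0.0
```

>>> {"fn": "servo_tool", "kwargs": {"targets": [[0,-0.7,0,0,0,0],[0,-1.5,0,0,0,0]]}}

```text
t: 14.02
tcp_pos: [0.6234, -0.0663, 0.0235]
tool_rot: [0.994, -0.106, 0.0, 0.001]
force: [-2.0, -9.0, 3.8]
finger_gap: -0.0
```

>>> {"fn": "servo_tool", "kwargs": {"targets": [[0,-0.7,0,0,0,0],[0,-1.5,0,0,0,0]]}}

```text
t: 14.28
tcp_pos: [0.6235, -0.0663, 0.0235]
tool_rot: [0.994, -0.106, -0.0, 0.002]
force: [-4.4, -13.7, 3.6]
finger_gap: 0.004
```

```bash
python3 -c "
from station import *;from h import *;s=sense();where(s)"
```

```text
t 14.28 jig mm [ -19.9 -100.3] z 23.5 tool x vs jig y deg -89.93 tilt [-0.001 -0.004 -1.   ] F jig [ -1.4 -14.3] 3.6 gap 0.0
```

It stalled at jig y = −100.3 (−101 expected) with the force up to 14 N, so the end is on the short stop. I'll back away, lift clear and look.

>>> {"fn": "servo_tool", "kwargs": {"targets": [[0,3,0,0,0,0],[0,12,0,0,0,0],[0,30,0,0,0,0],[0,40,-40,0,0,0],[-20,90,-90,0,0,0],[-70,150,-130,0,0,0],[-130,200,-150,0,0,0],[-180,250,-150,0,0,0],[-220,300,-150,0,0,0],[-220,300,-150,0,0,0]]}}

```text
t: 15.52
tcp_pos: [0.3431, -0.3113, 0.1736]
tool_rot: [0.994, -0.107, 0.0, 0.0]
force: [-0.1, -0.7, 0.1]
finger_gap: -0.001
```

```bash
python3 - <<'E'
from station import *;from h import *;import pickle
d0=pickle.load(open('s0.pkl','rb'))
where(sense());c=[]
for n in('side','top'):
    v=snapshot(n);w=(d0[n]['color']);crop=v['color'][120:310,250:430] if n=='side' else v['color'][130:270,240:400]
    c.append(cv2.resize(crop,(400,int(crop.shape[0]*400/crop.shape[1])),interpolation=cv2.INTER_CUBIC)[:440])
    m=cv2.morphologyEx(cv2.inRange(cv2.cvtColor(v['color'],cv2.COLOR_RGB2HSV),(8,90,30),(35,255,255)),cv2.MORPH_CLOSE,np.ones((7,7)))
    home=JO+JR@[-.018,-.045];u=proj(v,[[*home,.03]])[0];b=min(blobs(m),key=lambda b:np.hypot(*(b[1]-u)))
    x,f=fit([(v,b[2])],[*home,TH],.036,.09,.01,.035);print(n,'jig mm',((x[:2]-JO)@JR*1000).round(1),'rel yaw',np.degrees(x[2]-TH).round(2),round(f,3))
    m=cv2.morphologyEx(cv2.inRange(cv2.cvtColor(v['color'],cv2.COLOR_RGB2HSV),(0,0,60),(180,110,255)),cv2.MORPH_CLOSE,np.ones((7,7)))
    b=min(blobs(m),key=lambda b:np.hypot(*(b[1]-((339,228) if n=='top' else (299,237)))));x,f=fit([(v,b[2])],[.51,-.045,-.38],.036,.09,.01,.035);print('alu',x.round(4),round(f,3))
h=max(a.shape[0] for a in c);c=[np.pad(a,((0,h-a.shape[0]),(0,0),(0,0))) for a in c]
cv2.imwrite('pics/end.png',np.hstack(c)[:,:,::-1])
E
```

```text
t 15.53 jig mm [-241.9 -399.3] z 173.6 tool x vs jig y deg -90.04 tilt [ 0.001 -0.    -1.   ] F jig [ 0.1 -0.7] 0.1 gap -0.0
side jig mm [-16.6 -44.3] rel yaw -1.77 0.077
alu [0.4621 0.0051 0.7666] 0.994
top jig mm [-16.6 -44.5] rel yaw -0.5 0.081
alu [ 0.5108 -0.0436 -0.3933] 0.067
```

View pics/end.png

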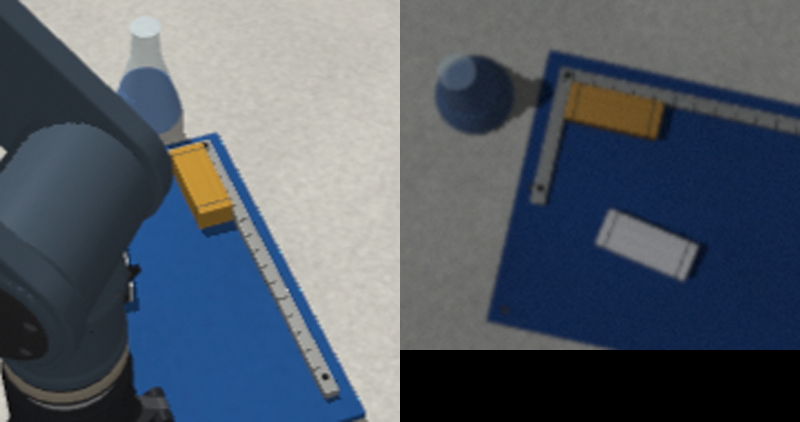

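In the pictures the bar sits in the corner and the aluminium bar and flask are unmoved. The fits read a yaw of −0.5° to −1.8°, which is within noise but could be a hair's gap at the rear end. There is plenty of time, so I'll touch the long side again with two fingers to check and seat it.

>>> {"fn": "servo_tool", "kwargs": {"targets": [[165,-349,60,0,0,-90],[165,-349,60,0,0,-90],[165,-349,60,0,0,-90],[165,-349,60,0,0,-90],[165,-349,60,0,0,-90],[165,-349,60,0,0,-90],[165,-349,60,0,0,-90],[165,-349,60,0,0,-90],[165,-349,60,0,0,-90],[165,-349,60,0,0,-90]], "gripper": 40}}

```text
t: 16.88
tcp_pos: [0.5803, -0.0035, 0.1129]
tool_rot: [0.779, 0.627, -0.0, -0.0]
force: [1.1, 0.2, 0.1]
finger_gap: 0.47
```

```bash
python3 -c "
from station import *;from h import *;s=sense();where(s)"
```

```text
t 16.88 jig mm [-75.5 -48.1] z 112.9 tool x vs jig y deg -0.04 tilt [-0.001  0.001 -1.   ] F jig [1.1 0.4] 0.1 gap 0.47
```

>>> {"fn": "servo_tool", "kwargs": {"targets": [[-2,0,50,0,0,0],[-2,0,80,0,0,0],[-2,0,95,0,0,0],[-2,0,98,0,0,0],[-2,8,98,0,0,0],[-2,16,98,0,0,0],[-2,22,98,0,0,0],[-2,26,98,0,0,0]]}}

```text
t: 17.88
tcp_pos: [0.6064, -0.0118, 0.0159]
tool_rot: [0.779, 0.628, 0.0, 0.001]
force: [-0.6, 0.7, 0.3]
finger_gap: 0.472
```

>>> {"fn": "servo_tool", "kwargs": {"targets": [[0,0.5,0,0,0,0],[0,1,0,0,0,0],[0,1.5,0,0,0,0],[0,2,0,0,0,0]]}}

```text
t: 18.38
tcp_pos: [0.6072, -0.012, 0.0153]
tool_rot: [0.779, 0.628, -0.0, -0.0]
force: [-0.7, 0.3, 0.2]
finger_gap: 0.466
```

>>> {"fn": "servo_tool", "kwargs": {"targets": [[0,0.5,0,0,0,0],[0,1,0,0,0,0],[0,1.5,0,0,0,0]]}}

```text
t: 18.75
tcp_pos: [0.6083, -0.0122, 0.0153]
tool_rot: [0.779, 0.628, -0.0, -0.0]
force: [-1.5, 0.4, 1.7]
finger_gap: 0.466
```

```bash
python3 -c "
from station import *;from h import *;s=sense();where(s)"
```

```text
t 18.75 jig mm [-46.2 -50.8] z 15.3 tool x vs jig y deg -0.02 tilt [-0.001  0.    -1.   ] F jig [-1.5  0.1] 1.7 gap 0.47
```

>>> {"fn": "servo_tool", "kwargs": {"targets": [[0,0.5,0,0,0,0],[0,1,0,0,0,0],[0,1.5,0,0,0,0]]}}

```text
t: 19.12
tcp_pos: [0.6085, -0.0123, 0.0152]
tool_rot: [0.779, 0.628, -0.001, -0.001]
force: [-5.0, -0.1, 3.4]
finger_gap: 0.468
```

>>> {"fn": "servo_tool", "kwargs": {"targets": [[0,0.5,0,0,0,0],[0,1,0,0,0,0],[0,1,0,0,0,0]]}}

```text
t: 19.5
tcp_pos: [0.6085, -0.0123, 0.0151]
tool_rot: [0.778, 0.628, -0.002, -0.002]
force: [-6.1, 0.5, 5.0]
finger_gap: 0.466
```

```bash
python3 -c "
from station import *;from h import *;s=sense();where(s)"
```

```text
t 19.5 jig mm [-46.  -50.8] z 15.1 tool x vs jig y deg -0.01 tilt [-0.006  0.001 -1.   ] F jig [-6.1 -0.8] 5.0 gap 0.47
```

The touch came at jig x ≈ −46.1, the same as when first seated, so it was flush and moved less than 0.2 mm. I'll back off, clear away and do a final look.

>>> {"fn": "servo_tool", "kwargs": {"targets": [[0,-3,0,0,0,0],[0,-12,0,0,0,0],[0,-28,0,0,0,0],[0,-30,-50,0,0,0],[0,-30,-110,0,0,0],[-60,-60,-150,0,0,0],[-110,-100,-150,0,0,0],[-160,-140,-150,0,0,0],[-210,-160,-150,0,0,0],[-250,-160,-150,0,0,0]]}}

```text
t: 20.75
tcp_pos: [0.4, -0.2242, 0.1657]
tool_rot: [0.779, 0.627, 0.0, 0.0]
force: [0.7, 1.0, -0.3]
finger_gap: 0.468
```

>>> {"fn": "servo_tool", "kwargs": {"targets": [[-50,-20,0,0,0,0],[-90,-20,0,0,0,0],[-90,-20,0,0,0,0],[-90,-20,0,0,0,0]]}}

```text
t: 21.25
tcp_pos: [0.3631, -0.3065, 0.1653]
tool_rot: [0.779, 0.627, 0.0, -0.0]
force: [-0.3, 0.4, 0.0]
finger_gap: 0.466
```

```bash
python3 - <<'E'
from station import *;from h import *
where(sense())
for n in('side','top'):
    v=snapshot(n)
    m=cv2.morphologyEx(cv2.inRange(cv2.cvtColor(v['color'],cv2.COLOR_RGB2HSV),(8,90,30),(35,255,255)),cv2.MORPH_CLOSE,np.ones((7,7)))
    home=JO+JR@[-.018,-.045];u=proj(v,[[*home,.03]])[0];b=min(blobs(m),key=lambda b:np.hypot(*(b[1]-u)))
    x,f=fit([(v,b[2])],[*home,TH],.036,.09,.01,.035);print(n,'jig mm',((x[:2]-JO)@JR*1000).round(1),'rel yaw',np.degrees(x[2]-TH).round(2),round(f,3))
cv2.imwrite('pics/end2.png',cv2.resize(v['color'][140:250,250:370],None,fx=5,fy=5,interpolation=cv2.INTER_CUBIC)[:,:,::-1])
E
```

```text
t 21.25 jig mm [-223.4 -390.3] z 165.3 tool x vs jig y deg -0.05 tilt [ 0.  0. -1.] F jig [-0.3  0.3] 0.0 gap 0.47
side jig mm [-14.7 -44.7] rel yaw -5.06 0.318
top jig mm [-16.7 -45. ] rel yaw -0.49 0.077
```

View pics/end2.png

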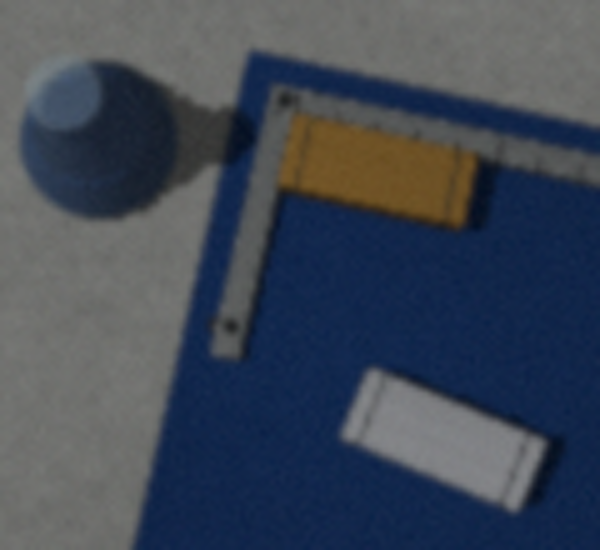

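The top crop shows the bar tight in the corner, at about (290–475, 115–225), flush with both stops.

```bash
python3 -c "
from station import *;sign_off()"
```

```text
the job is handed in; nothing more can be done
```

I squared the brass bar up in the corner of the jig and handed the job in at about 21 s of the 48 s allowed. The bar stayed on the plate throughout. I pushed it with two open fingertips against the long stop, then with the shut fingers along that stop until its end met the short stop. A light second press on the long side checked that it was seated, and then the arm backed clear.

**Contact:** The arm stalled at the long stop at jig x = −46.2 mm (−47 expected). It stalled at the short stop at y = −100.3 mm (−101 expected). The second press met the bar at −46.1 mm, so it was already flush. Wrist forces stayed under about 15 N in every reading.

**Last pictures:** The top camera puts the bar at (−16.7, −45.0) mm, yaw −0.5°, against a home of (−18, −45), which is within the 2 mm calibration. The aluminium bar measures within 1 mm and 1° of its start from the top, and the flask looks unmoved.

**Checks that failed or disagreed:**
- The last side-camera fit of the brass bar (yaw −5°) is not usable because the arm partly hid the bar.
- The side fit before that gave yaw −1.8°, which the second press did not bear out.
- One side fit of the aluminium bar also failed because the arm hid it.

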